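Stand the dropper bottles on their coasters

TASK

Pick out the four dropper bottles on the ledge and stand each one upright in the middle of its own cork coaster: the square bottle on the square coaster, and the round bottles on the round coasters by size, the largest bottle on the largest coaster, the middle one on the middle one and the smallest on the smallest. They are glass, so set them down gently without dropping them or knocking any over, and leave the nail brush and the hair clip where they lie.

Things in the scene. Friction and masses are not known exactly. Their poses are not given: they have to be found in the camera images.
- large_bottle_mid (a point): the largest round dropper bottle of amber glass with a black collar and black rubber bulb, standing upright and loose, 112 mm tall overall, glass body 52 mm across and straight up to 70 mm above its foot, 0.12 to 0.22 kg. Origin on its axis half-way up its total height; z up.
- medium_bottle_mid (a point): the middle-sized round dropper bottle of amber glass with a black collar and black rubber bulb, standing upright and loose, 90 mm tall overall, glass body 38 mm across and straight up to 54 mm above its foot, 0.06 to 0.11 kg. Origin on its axis half-way up its total height; z up.
- small_bottle_mid (a point): the smallest round dropper bottle of amber glass with a black collar and black rubber bulb, standing upright and loose, 68 mm tall overall, glass body 26 mm across and straight up to 40 mm above its foot, 0.03 to 0.055 kg. Origin on its axis half-way up its total height; z up.
- square_bottle_mid (a point): the only square dropper bottle of amber glass with a black collar and black rubber bulb, standing upright and loose, 80 mm tall overall, glass body 44 x 44 mm and straight up to 46 mm above its foot, 0.075 to 0.135 kg. Origin on its axis half-way up its total height; z up. x and y are square to its flat sides.
- large_coaster_top (a point): large round (96 mm across) cork coaster fixed to the ledge, flat, 6 mm thick. Origin at the centre of its upper face, 6 mm above the ledge; z up.
- medium_coaster_top (a point): middle-sized round (78 mm across) cork coaster fixed to the ledge, flat, 6 mm thick. Origin at the centre of its upper face, 6 mm above the ledge; z up.
- small_coaster_top (a point): small round (60 mm across) cork coaster fixed to the ledge, flat, 6 mm thick. Origin at the centre of its upper face, 6 mm above the ledge; z up.
- square_coaster_top (a point): square (76 x 76 mm) cork coaster fixed to the ledge, flat, 6 mm thick. Origin at the centre of its upper face, 6 mm above the ledge; z up. x and y along its sides.
- nail_brush_mid (a point): wooden nail brush, bristles down, 90 x 36 mm and 28 mm high, long along its x; loose; to be left alone. Origin at its centre, 14 mm up.
- hair_clip_mid (a point): yellow plastic claw hair clip lying closed, 70 x 32 mm and about 42 mm high, long along its x; loose; to be left alone. Origin at its centre, 13 mm up.

How it is judged:
At the end, for the whole second after the job is handed in: Each dropper bottle stands upright (within 6 degrees) on the matching cork coaster, its axis within 14 mm of the coaster's centre, released and at rest (horizontal distance between large_bottle_mid and large_coaster_top below 0.014 m and z of large_bottle_mid in the frame of large_coaster_top between 0.052 and 0.06 m and angle between each of large_bottle_mid, medium_bottle_mid, small_bottle_mid, square_bottle_mid's own z axis and vertical below 0.1 rad and linear speed of each of large_bottle, medium_bottle, small_bottle, square_bottle below 0.02 m/s and angular speed of each of large_bottle, medium_bottle, small_bottle, square_bottle below 0.2 rad/s and contact force between each of large_bottle, medium_bottle, small_bottle, square_bottle and the fingers below 0.1 N and horizontal distance between medium_bottle_mid and medium_coaster_top below 0.014 m and z of medium_bottle_mid in the frame of medium_coaster_top between 0.041 and 0.049 m and horizontal distance between small_bottle_mid and small_coaster_top below 0.014 m and z of small_bottle_mid in the frame of small_coaster_top between 0.03 and 0.038 m and horizontal distance between square_bottle_mid and square_coaster_top below 0.014 m and z of square_bottle_mid in the frame of square_coaster_top between 0.036 and 0.044 m); the robot touches nothing.
It fails at once if a dropper bottle is tipped more than about 35 degrees (angle between any of large_bottle_mid, medium_bottle_mid, small_bottle_mid, square_bottle_mid's own z axis and vertical above 0.6 rad).
It fails at once if a dropper bottle is let fall from more than about 2 cm ((linear speed of large_bottle above 0.65 m/s and contact force between large_bottle and anything else below 0.02 N) or (linear speed of medium_bottle above 0.65 m/s and contact force between medium_bottle and anything else below 0.02 N) or (linear speed of small_bottle above 0.65 m/s and contact force between small_bottle and anything else below 0.02 N) or (linear speed of square_bottle above 0.65 m/s and contact force between square_bottle and anything else below 0.02 N)).
It fails at once if the nail brush is shifted by more than 2 cm (distance of nail_brush_mid from where it was at the start of the episode above 0.02 m).
It fails at once if the hair clip is shifted by more than 2 cm (distance of hair_clip_mid from where it was at the start of the episode above 0.02 m).
It also fails if it takes over 112 s, if anything falls off the work surface, if the arm or the gripper's body presses on something with over 40 N, if the wrist force passes 120 N, or if a joint passes its speed limit or range.

ROBOT

A 7-joint arm with a two-finger parallel gripper is mounted at the origin on the work surface. World frame = base frame: x ahead of the robot, y to its left, z up, the work surface at z = 0. Lengths are in m, angles in rad, forces in N, time in s.
With the tool pointing down it reaches from about 0.425 to 0.95 m from the base axis. Payload 16.7 kg.
Tool frame: the origin (TCP) lies on the mounting face of the last link; the fingertips stand 199 mm ahead of it and the grasp point (between the pads) lies 180 mm ahead of it; z points along the fingers, y is the line along which they close (so a half turn about z gives the same grasp; the last joint's range is limited). The gripper opens to 94 mm and grips with 3 to 60 N. Pads are 16 mm wide; open, the fingers measure 119 mm over their backs; the gripper's body (75 mm by 177 mm) begins 78 mm behind the grasp point.
Start: joints at [1.04, 0.426, 0.074, 1.606, -0.034, 1.111, -0.067], TCP at [0.251, -0.627, 0.405] pointing down, gripper open.
Joint ranges: [-2.85, 2.85], [-0.5, 2.14], [-1.23, 1.37], [0.21, 2.46], [-1.02, 4.16], [0.16, 2.05], [-2.73, 2.73]. Speed limits (rad/s): [1.89, 1.89, 2.39, 2.39, 3.01, 3.01, 3.01].

INTERFACE

Orientations are given as a rotation vector (axis times angle).
In Python, from cell import bot gives the robot as it stands.
- The arm moves only by the shell command python3 -m pendant 'ROWS' [FORCE]. ROWS is JSON, a list of rows, each an object with "rot": the turn, a rotation vector about the world's x, y, z as a fraction of full scale, a list of three; "offset": the shift along the world's x, y, z as a fraction of full scale, a list of three; "claw": the gripper's target within -1 to 1 (shut at 1, half-way at 0, fully open at -1). In form: [{"rot": [rx, ry, rz], "offset": [tx, ty, tz], "claw": claw}, ...]. A call has 1 to 8 rows; each row is the pose to reach, as a shift and turn from the pose commanded when the call began; what a row does not reach only later rows make up. Full scale, the value 1, is 30 cm for a shift and 30 degrees for a turn. A row lasts 1/10 s, in which the tool goes at most 50 mm and 8.59 degrees, less where a joint would pass 70% of its speed; a pose out of reach is approached as far as the arm can. A call with a number of a shift or a turn outside -1 to 1 is refused whole. A call with a gripper value outside its range is refused whole. The fingers move at their own pace and stop on an object; FORCE is the grip in N (left out, the last holds). Time passes only in rows, so rows that repeat a pose let the fingers close. It gives the time, the measured TCP pose, the force, the opening and the grip force at its end, in the units of the state.
- bot.state(): the state, without advancing time (a new reading comes with each control period).
- bot.read_camera(name): name is "scene" or "top"; returns the picture (480x640x3 uint8, red, green, blue); there is no depth.
- bot.get_calibration(name): a dict with "K" (3x3 intrinsics, pixels), "k1" (the pictures are not rectified: a ray, as slopes to the right and down, at radius r is drawn at 1 + k1 r^2 times it, then the intrinsics apply), "camera_from_world" (4x4, takes a point from world to camera coordinates). Camera axes: x right, y down, z forward; pixel columns grow to the right and rows downward; lengths in m; the calibration is good to about 2 mm. A picture is of the moment at which its call begins. get_calibration takes no time and is no camera call.
- bot.hand_in(): hands the job in; it is judged then, once.
Trained networks look in the newest picture that a camera, given by its name, has taken for a name from the list of things; names that differ only in an ending like _2 or _b are one class to them, and where a whole thing is asked for, a point or a joint stands for the part that bears it (a point fixed in the world has none). Each returns a list of dicts, best first, with "p" (0 to 1); they miss things now and then, are a little off and sometimes report something else, mostly with a low value. They report only what shows in the picture. A call takes as long as a camera call.
- bot.regions_of(name, camera): "pixels" (480x640 bool, what is visible of it) and "extent" ([centre column, centre row, width, height] in pixels, round what is visible of it).
The state is a dict: "time": time; "joints": joint angles; "qd": joint speeds; "joint_torque": joint torques, N m; "ee_pos": TCP position; "tcp_rot": TCP orientation; "ft_force": force on the tool from outside, world axes, zero at the start; "moment": the same for the moment, N m; "gripper_width": finger opening in m; "grip_force": force on a finger pad.
Only numpy, scipy, OpenCV 4.12 (cv2) and the standard library are available. Lean on these libraries where they do the work, as an engineer would, in place of code of your own. Each camera call takes 0.05 s, during which the arm holds its last target. There are 200 camera calls.

## Working session

There is one attempt and no reset: what is moved stays moved. The work goes in short steps, Python scripts to look and compute and a shell command to move; the robot and the scene stay as the last step left them, time stands still between calls to the robot, and variables do not carry over. Pictures are saved under pics/ and viewed, at most 14 in all, crops included, and the job is handed in when it is done.

```bash
mkdir -p pics; ls; python3 - <<'E'
from cell import bot
import cv2,numpy as np
s=bot.state();print({k:np.round(v,3).tolist() for k,v in s.items()})
for c in("scene","top"):
    cv2.imwrite(f"pics/{c}0.png",bot.read_camera(c)[:,:,::-1]); k=bot.get_calibration(c)
    print(c,k["K"],k["k1"],np.linalg.inv(k["camera_from_world"]).round(3).tolist())
E
```

```text
pics
{'time': 0.0, 'joints': [1.04, 0.427, 0.074, 1.607, -0.034, 1.111, -0.067], 'qd': [0.0, 0.0, 0.001, 0.0, -0.002, 0.001, 0.001], 'joint_torque': [-0.0, -93.582, 3.667, -45.42, -0.049, 0.02, 0.0], 'ee_pos': [0.251, -0.626, 0.404], 'tcp_rot': [-3.084, -0.594, 0.001], 'ft_force': [-0.044, 0.858, 1.198], 'moment': [0.024, -0.003, 0.04], 'grip_force': 0.0, 'gripper_width': 0.094}
scene [[617.92024096   0.         314.03686769]
 [  0.         617.92024096 242.98155238]
 [  0.           0.           1.        ]] -0.045531026530303 [[0.601, 0.552, -0.578, 1.261], [0.799, -0.405, 0.444, -0.566], [0.011, -0.729, -0.684, 0.944], [0.0, 0.0, 0.0, 1.0]]
top [[586.28919617   0.         320.43707832]
 [  0.         586.28919617 231.98917347]
 [  0.           0.           1.        ]] -0.17918008149342166 [[0.023, -0.995, 0.098, 0.412], [-1.0, -0.022, 0.015, -0.015], [-0.013, -0.098, -0.995, 1.374], [0.0, 0.0, 0.0, 1.0]]
```

View pics/scene0.png

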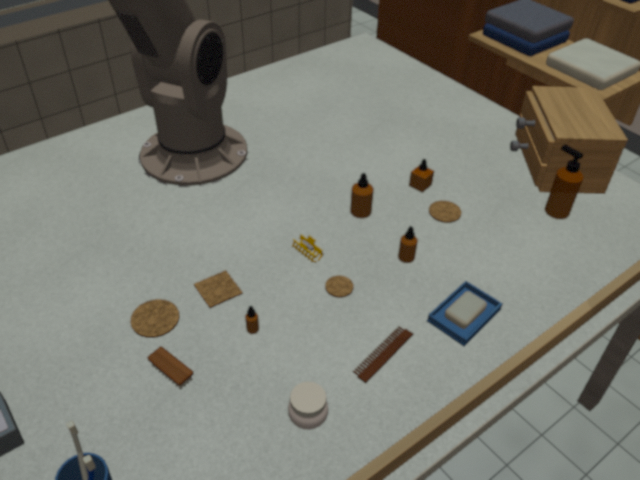

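View pics/top0.png

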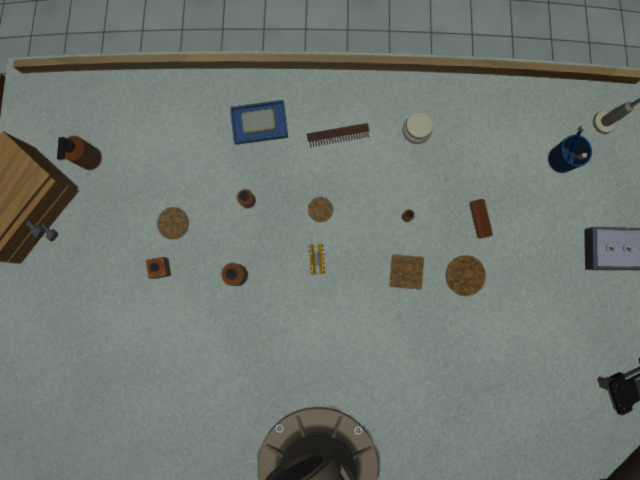

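```bash
cat > h.py <<'E'
from cell import bot
import cv2,numpy as np
def ray(c,uv):
    k=bot.get_calibration(c); D=np.array([k["k1"],0,0,0,0.])
    p=cv2.undistortPoints(np.array(uv,float).reshape(-1,1,2),k["K"],D)[:,0]
    M=np.linalg.inv(k["camera_from_world"])
    d=np.c_[p,np.ones(len(p))]@M[:3,:3].T
    return M[:3,3],d
def onplane(c,uv,z):
    o,d=ray(c,uv); return o+d*((z-o[2])/d[:,2])[:,None]
def proj(c,P):
    k=bot.get_calibration(c); M=k["camera_from_world"]; D=np.array([k["k1"],0,0,0,0.])
    return cv2.projectPoints(np.array(P,float).reshape(-1,1,3),cv2.Rodrigues(M[:3,:3].copy())[0],M[:3,3].copy(),k["K"],D)[0][:,0]
H=dict(large_bottle_mid=.056,medium_bottle_mid=.045,small_bottle_mid=.034,square_bottle_mid=.04,large_coaster_top=.006,medium_coaster_top=.006,small_coaster_top=.006,square_coaster_top=.006,nail_brush_mid=.014,hair_clip_mid=.013)
E
python3 - <<'E'
from h import *
for c in("top","scene"):
    bot.read_camera(c)
    for n,z in H.items():
        for r in bot.regions_of(n,c)[:2]:
            e=r["extent"];m=r["pixels"];cc=np.argwhere(m).mean(0)[::-1]
            print(c,n,round(r["p"],2),np.round(e),m.sum(),"ext",onplane(c,e[:2],z)[0].round(3)[:2],"cen",onplane(c,cc,z)[0].round(3)[:2])
E
```

```text
top large_bottle_mid 0.88 [236. 275.  25.  19.] 504 ext [0.44  0.193] cen [0.443 0.197]
top large_bottle_mid 0.41 [482. 219.  24.  38.] 552 ext [ 0.581 -0.364] cen [ 0.582 -0.36 ]
top medium_bottle_mid 0.79 [246. 199.  20.  19.] 257 ext [0.617 0.178] cen [0.617 0.178]
top small_bottle_mid 0.5 [409. 216.  16.  11.] 101 ext [ 0.585 -0.198] cen [ 0.586 -0.197]
top square_bottle_mid 0.6 [158. 270.  22.  19.] 468 ext [0.448 0.379] cen [0.453 0.379]
top square_bottle_mid 0.21 [173. 225.  30.  30.] 761 ext [0.552 0.347] cen [0.557 0.351]
top large_coaster_top 0.81 [464. 276.  39.  42.] 1223 ext [ 0.452 -0.333] cen [ 0.453 -0.337]
top medium_coaster_top 0.93 [174. 225.  30.  32.] 805 ext [0.556 0.354] cen [0.562 0.359]
top small_coaster_top 0.95 [322. 210.  27.  23.] 479 ext [0.599 0.003] cen [0.601 0.008]
top square_coaster_top 0.71 [406. 273.  33.  34.] 1078 ext [ 0.456 -0.196] cen [ 0.459 -0.198]
top nail_brush_mid 0.8 [481. 219.  26.  36.] 598 ext [ 0.586 -0.372] cen [ 0.587 -0.371]
top nail_brush_mid 0.72 [236. 274.  24.  19.] 443 ext [0.445 0.199] cen [0.445 0.205]
top hair_clip_mid 0.
[... 379 characters left out ...]
11.  28.] 334 ext [ 0.59  -0.196] cen [ 0.594 -0.199]
scene square_bottle_mid 0.63 [421. 180.  28.  36.] 565 ext [0.472 0.363] cen [0.465 0.37 ]
scene large_coaster_top 0.95 [156. 318.  54.  40.] 1548 ext [ 0.456 -0.336] cen [ 0.455 -0.339]
scene medium_coaster_top 0.79 [444. 215.  31.  19.] 592 ext [0.573 0.347] cen [0.565 0.356]
scene small_coaster_top 0.98 [340. 286.  28.  23.] 482 ext [0.606 0.009] cen [0.602 0.008]
scene square_coaster_top 0.69 [220. 289.  50.  37.] 1040 ext [ 0.465 -0.196] cen [ 0.462 -0.197]
scene nail_brush_mid 0.61 [171. 367.  47.  42.] 1030 ext [ 0.586 -0.368] cen [ 0.584 -0.369]
scene hair_clip_mid 0.97 [308. 248.  28.  30.] 510 ext [0.479 0.019] cen [0.477 0.02 ]
```

The scene view shows the bottles at about (362,197) large, (408,245) medium, (252,320) small and (421,176) square. The networks' top and scene positions agree to about 1 cm. The false hits are coasters and the brush reported as bottles. Next I'll refine with silhouette fits in both views.

```bash
cat > fit.py <<'E'
from h import *
from scipy.optimize import minimize
# name: half width, straight height, total height, square?
S=dict(large=(.026,.07,.112,0),medium=(.019,.054,.09,0),small=(.013,.04,.068,0),square=(.022,.046,.08,1))
C=dict(large=(.048,0),medium=(.039,0),small=(.030,0),square=(.038,1))
def ring(x,y,r,z,sq,yaw):
    a=np.arange(4)*np.pi/2+np.pi/4+yaw if sq else np.linspace(0,2*np.pi,24)
    r=r*2**.5 if sq else r
    return np.c_[x+r*np.cos(a),y+r*np.sin(a),np.full(len(a),z)]
SC=8
def hullfill(img,c,P,u0):
    p=((proj(c,P)-u0+.5)*SC)
    cv2.fillConvexPoly(img,cv2.convexHull(p.astype(np.float32)).astype(np.int32),1)
def mask(img):
    i=img.astype(int); return ((i.max(2)-i.min(2)>35)|(i.max(2)<50)).astype(np.uint8)
def model(c,parts,u0,n):
    m=np.zeros((n*SC,n*SC),np.uint8)
    for P in parts: hullfill(m,c,P,u0)
    return cv2.resize(m.astype(np.float32),(n,n),interpolation=cv2.INTER_AREA)
def bottle(n,x,y,yaw,z0=0):
    h,s,t,sq=S[n]
    return [np.r_[ring(x,y,h,z0,sq,yaw),ring(x,y,h,z0+s,sq,yaw)],np.r_[ring(x,y,h*.5,z0+s+.004,0,0),ring(x,y,h*.45,z0+s+(t-s)*.55,0,0)],np.r_[ring(x,y,h*.45,z0+s+(t-s)*.5,0,0),ring(x,y,h*.22,z0+t,0,0)]]
def coaster(n,x,y,yaw):
    h,sq=C[n]; return [np.r_[ring(x,y,h,0,sq,yaw),ring(x,y,h,.006,sq,yaw)]]
def fit(f,n,x,y,imgs,sq,zc,cams=("top","scene")):
    N=72; D={}
    for c in cams:
        u0=np.round(proj(c,[[x,y,zc]])[0])-N//2; a,b=u0.astype(int)
        D[c]=(u0,mask(imgs[c])[b:b+N,a:a+N].astype(np.float32))
    def cost(v):
        q=0
        for c,(u0,m) in D.items():
            M=model(c,f(n,v[0]/100,v[1]/100,v[2]),u0,N)
            near=cv2.dilate(M,np.ones((9,9))) if 0 else 1
            q+=np.abs((M-m)*near).sum()/M.sum()
        return q
    best=min((minimize(cost,[x*100,y*100,w],method="Nelder-Mead",options=dict(initial_simplex=[[x*100,y*100,w],[x*100+1,y*100,w],[x*100,y*100+1,w],[x*100,y*100,w+.2]],maxiter=90,xatol=.01,fatol=1e-3)) for w in ((-.5,0,.5) if sq else (0,))),key=lambda r:r.fun)
    return best.x[0]/100,best.x[1]/100,best.x[2],best.fun
E
cat > m0.py <<'E'
from fit import *
im={c:bot.read_camera(c) for c in("top","scene")}
B=dict(large=(.445,.195),medium=(.618,.177),small=(.588,-.197),square=(.46,.37))
K=dict(large=(.454,-.336),medium=(.563,.356),small=(.602,.008),square=(.46,-.197))
for n in B:
    for cams in(("top",),("scene",),("top","scene")):
        print(n,cams,"bottle",np.round(fit(bottle,n,*B[n],im,n=="square",H[n+"_bottle_mid"],cams),3),"coaster",np.round(fit(coaster,n,*K[n],im,n=="square",.006,cams),3))
from scipy.spatial.transform import Rotation as R
print(R.from_rotvec(bot.state()["tcp_rot"]).as_matrix().round(3),bot.state()["ee_pos"])
E
python3 m0.py
```

```text
large ('top',) bottle [ 0.442  0.201 -0.009  0.25 ] coaster [ 0.453 -0.338  0.106  0.076]
large ('scene',) bottle [ 0.437  0.205 -0.016  0.245] coaster [ 0.45  -0.336  0.01   0.134]
large ('top', 'scene') bottle [ 0.442  0.201 -0.041  0.5  ] coaster [ 0.452 -0.337  0.079  0.216]
medium ('top',) bottle [0.619 0.181 0.025 0.381] coaster [0.562 0.359 0.12  0.171]
medium ('scene',) bottle [0.617 0.185 0.073 0.533] coaster [ 0.559  0.364 -0.014  0.784]
medium ('top', 'scene') bottle [0.619 0.18  0.126 0.916] coaster [ 0.563  0.361 -0.056  0.957]
small ('top',) bottle [ 0.588 -0.196  0.051  0.492] coaster [0.603 0.008 0.051 0.209]
small ('scene',) bottle [ 0.587 -0.195 -0.094  1.658] coaster [0.599 0.01  0.108 0.491]
small ('top', 'scene') bottle [ 0.589 -0.196  0.1    2.15 ] coaster [0.602 0.008 0.048 0.702]Traceback (most recent call last):
  File "m0.py", line 7, in <module>
    print(n,cams,"bottle",np.round(fit(bottle,n,*B[n],im,n=="square",H[n+"_bottle_mid"],cams),3),"coaster",np.round(fit(coaster,n,*K[n],im,n=="square",.006,cams),3))
                                   ~~~^^^^^^^^^^^
[... 777 characters left out ...]
^^^^^^^^^^^^^^^^^^^^^^^^^^^^^^^^^^^^^^^^^^^^^^^^^^^^^^^^^^^^
    res = _minimize_neldermead(fun, x0, args, callback, bounds=bounds,
                               **options)
    fxr = func(xr)
    fx = function(np.copy(x), *(wrapper_args + args))
  File "fit.py", line 33, in cost
    M=model(c,f(n,v[0]/100,v[1]/100,v[2]),u0,N)
  File "fit.py", line 18, in model
    for P in parts: hullfill(m,c,P,u0)
                    ~~~~~~~~^^^^^^^^^^
  File "fit.py", line 12, in hullfill
    p=((proj(c,P)-u0+.5)*SC)
        ~~~~^^^^^
  File "h.py", line 12, in proj
    k=bot.get_calibration(c); M=k["camera_from_world"]; D=np.array([k["k1"],0,0,0,0.])
ValueError: time passes only in moves, steps and waits
```

```bash
sed -i '1,2a import functools\n@functools.lru_cache\ndef cal(c): return bot.get_calibration(c)' h.py; sed -i 's/k=bot.get_calibration(c)/k=cal(c)/' h.py
python3 - <<'E'
s=open('fit.py').read()
s=s.replace("""D[c]=(u0,mask(imgs[c])[b:b+N,a:a+N].astype(np.float32))""","""m=mask(imgs[c])[b:b+N,a:a+N]; _,L=cv2.connectedComponents(m); D[c]=(u0,(L==np.bincount(L[31:41,31:41][L[31:41,31:41]>0]).argmax()).astype(np.float32))""")
open('fit.py','w').write(s)
E
python3 m0.py
```

```text
large ('top',) bottle [0.442 0.201 0.007 0.254] coaster [ 0.453 -0.338  0.093  0.078]
large ('scene',) bottle [ 0.437  0.205 -0.016  0.241] coaster [ 0.45  -0.336 -0.025  0.099]
large ('top', 'scene') bottle [ 0.442  0.201 -0.011  0.499] coaster [ 0.452 -0.337  0.113  0.183]
medium ('top',) bottle [ 0.62   0.182 -0.076  0.377] coaster [0.562 0.359 0.126 0.173]
medium ('scene',) bottle [0.614 0.186 0.064 0.286] coaster [ 0.559  0.365 -0.107  0.168]
medium ('top', 'scene') bottle [ 0.619  0.181 -0.036  0.668] coaster [0.562 0.361 0.086 0.347]
small ('top',) bottle [ 0.589 -0.197 -0.014  0.477] coaster [0.601 0.008 0.077 0.201]
small ('scene',) bottle [ 0.586 -0.195  0.032  0.35 ] coaster [0.599 0.01  0.099 0.183]
small ('top', 'scene') bottle [ 0.588 -0.197  0.138  0.831] coaster [ 0.601  0.009 -0.176  0.387]
square ('top',) bottle [0.454 0.385 0.12  0.226] coaster [ 0.459 -0.197 -0.053  0.101]
square ('scene',) bottle [ 0.449  0.39  -0.976  0.243] coaster [ 0.456 -0.196 -0.082  0.137]
square ('top', 'scene') bottle [ 0.454  0.386 -1.274  0.548] coaster [ 0.458 -0.198 -0.079  0.243]
[[ 0.928  0.372  0.   ]
 [ 0.372 -0.928  0.   ]
 [ 0.    -0.    -1.   ]] [ 0.25082785 -0.62661836  0.40467499]
```

```bash
cat > sq.py <<'E'
from fit import *
R=[]
for c in("top","scene"):
    im=cv2.imread(f"pics/{c}0.png"); u=np.round(proj(c,[[.454,.386,.04]])[0]).astype(int)
    cr=im[u[1]-22:u[1]+22,u[0]-22:u[0]+22]; big=cv2.resize(cr,None,fx=9,fy=9,interpolation=cv2.INTER_CUBIC)
    row=[big]
    b=big.copy()
    for y,col in((.12,(0,255,0)),(.3,(255,0,0))):
        for P in (ring(.454,.386,.022,.046,1,y),ring(.454,.386,.022,0,1,y)):
            cv2.polylines(b,[((proj(c,P)-u+22.5)*9).astype(np.int32)],True,col,1)
    row.append(b); R.append(np.hstack(row))
cv2.imwrite("pics/sq.png",cv2.resize(np.vstack(R),(600,600)))
E
python3 sq.py
```

```text
(no output)
```

View pics/sq.png

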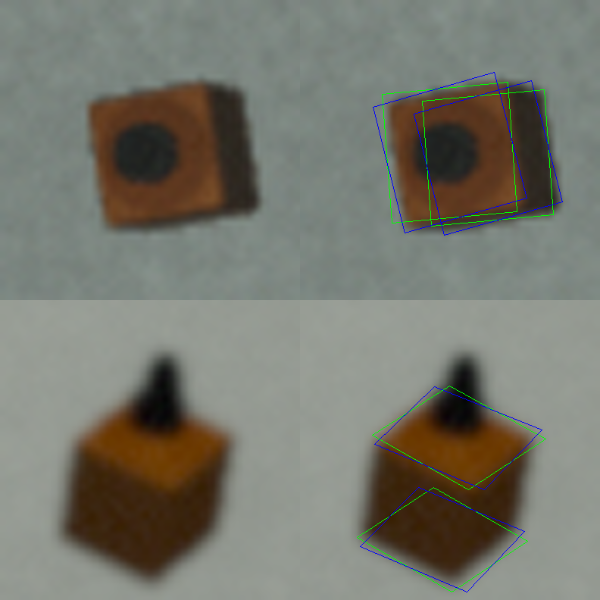

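The crop shows the square bottle's top face centred about 2 mm from my fit, turned about 0.2 rad. That puts it at roughly (.453,.384). Starting to move, small bottle first.

```bash
python3 -m pendant '[{"rot":[0,0,-0.343],"offset":[1,1,0],"claw":-1},{"rot":[0,0,-0.343],"offset":[1,1,0],"claw":-1},{"rot":[0,0,-0.343],"offset":[1,1,0],"claw":-1},{"rot":[0,0,-0.343],"offset":[1,1,0],"claw":-1},{"rot":[0,0,-0.343],"offset":[1,1,0],"claw":-1},{"rot":[0,0,-0.343],"offset":[1,1,0],"claw":-1},{"rot":[0,0,-0.343],"offset":[1,1,0],"claw":-1},{"rot":[0,0,-0.343],"offset":[1,1,0],"claw":-1}]' 12
python3 -m pendant '[{"rot":[0,0,0],"offset":[0,0,0],"claw":-1},{"rot":[0,0,0],"offset":[0,0,0],"claw":-1}]'
```

```text
time: 2.2
ee_pos: [0.5337, -0.3433, 0.405]
tcp_rot: [3.125, 0.315, 0.001]
ft_force: [0.7, -1.3, -0.3]
gripper_width: 0.0943
grip_force: 0.0
time: 2.4
ee_pos: [0.5333, -0.3439, 0.4045]
tcp_rot: [-3.125, -0.319, 0.0]
ft_force: [-1.1, -0.2, 0.1]
gripper_width: 0.0942
grip_force: 0.0
```

```bash
python3 -m pendant '[{"rot":[0,0,0],"offset":[0.183,0.49,0],"claw":-1},{"rot":[0,0,0],"offset":[0.183,0.49,0],"claw":-1},{"rot":[0,0,0],"offset":[0.183,0.49,0],"claw":-1},{"rot":[0,0,0],"offset":[0.183,0.49,0],"claw":-1},{"rot":[0,0,0],"offset":[0.183,0.49,-0.37],"claw":-1},{"rot":[0,0,0],"offset":[0.183,0.49,-0.37],"claw":-1},{"rot":[0,0,0],"offset":[0.183,0.49,-0.37],"claw":-1},{"rot":[0,0,0],"offset":[0.183,0.49,-0.37],"claw":-1}]'
python3 - <<'E'
from h import *
T=bot.read_camera("top")[170:260,350:470,::-1];S=bot.read_camera("scene")[250:350,190:310,::-1]
cv2.imwrite("pics/a.png",np.hstack([cv2.resize(T,(400,300)),cv2.resize(S,(360,300))]))
print(bot.state()["ee_pos"])
E
```

```text
time: 3.2
ee_pos: [0.5867, -0.1992, 0.2927]
tcp_rot: [-3.125, -0.313, 0.005]
ft_force: [0.2, -0.1, 1.5]
gripper_width: 0.094
grip_force: 0.0
[ 0.58792545 -0.19896225  0.29566868]
```

View pics/a.png

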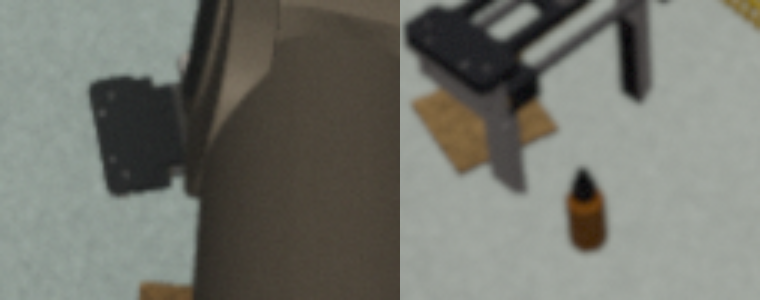

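```bash
python3 - <<'E'
from h import *
print(proj("scene",[[.588,-.199,.0967],[.588,-.197,.068],[.588,-.197,0]]))
E
```

```text
[[247.97397371 296.23972958]
 [249.84536954 306.06196726]
 [251.97597448 329.11154587]]
```

The fingers straddle the small bottle: tip midpoint seen at (248,297), predicted (248,296). Descending and gripping.

```bash
python3 -m pendant '[{"rot":[0,0,0],"offset":[0,0.005,-0.15],"claw":-1},{"rot":[0,0,0],"offset":[0,0.005,-0.298],"claw":-1},{"rot":[0,0,0],"offset":[0,0.005,-0.298],"claw":-1},{"rot":[0,0,0],"offset":[0,0.005,-0.298],"claw":0.3},{"rot":[0,0,0],"offset":[0,0.005,-0.298],"claw":1},{"rot":[0,0,0],"offset":[0,0.005,-0.298],"claw":1},{"rot":[0,0,0],"offset":[0,0.005,-0.298],"claw":1},{"rot":[0,0,0],"offset":[0,0.005,-0.298],"claw":1}]' 12
python3 -m pendant '[{"rot":[0,0,0],"offset":[0,0,0],"claw":1},{"rot":[0,0,0],"offset":[0,0,0],"claw":1},{"rot":[0,0,0],"offset":[0,0,0],"claw":1},{"rot":[0,0,0],"offset":[0,0,0],"claw":1}]'
```

```text
time: 4.1
ee_pos: [0.5877, -0.1965, 0.2052]
tcp_rot: [3.125, 0.315, 0.002]
ft_force: [-0.1, -0.1, -0.2]
gripper_width: 0.0572
grip_force: 0.0
time: 4.5
ee_pos: [0.5874, -0.1964, 0.2042]
tcp_rot: [-3.126, -0.315, 0.0]
ft_force: [-0.3, -1.2, -0.8]
gripper_width: 0.0257
grip_force: 12.1
```

```bash
python3 -m pendant '[{"rot":[0,0,0],"offset":[0,0,0.08],"claw":1},{"rot":[0,0,0],"offset":[0,0,0.2],"claw":1},{"rot":[0,0,0],"offset":[0.01,0.12,0.2],"claw":1},{"rot":[0,0,0],"offset":[0.02,0.26,0.2],"claw":1},{"rot":[0,0,0],"offset":[0.03,0.4,0.2],"claw":1},{"rot":[0,0,0],"offset":[0.04,0.53,0.2],"claw":1},{"rot":[0,0,0],"offset":[0.045,0.63,0.2],"claw":1},{"rot":[0,0,0],"offset":[0.045,0.685,0.2],"claw":1}]'
python3 -m pendant '[{"rot":[0,0,0],"offset":[0,0,0],"claw":1},{"rot":[0,0,0],"offset":[0,0,-0.07],"claw":1},{"rot":[0,0,0],"offset":[0,0,-0.12],"claw":1},{"rot":[0,0,0],"offset":[0,0,-0.15],"claw":1},{"rot":[0,0,0],"offset":[0,0,-0.165],"claw":1},{"rot":[0,0,0],"offset":[0,0,-0.172],"claw":1},{"rot":[0,0,0],"offset":[0,0,-0.176],"claw":1},{"rot":[0,0,0],"offset":[0,0,-0.176],"claw":1}]'
```

```text
time: 5.3
ee_pos: [0.601, 0.0121, 0.2642]
tcp_rot: [-3.124, -0.32, -0.0]
ft_force: [-0.7, -0.5, -0.5]
gripper_width: 0.0256
grip_force: 12.0
time: 6.1
ee_pos: [0.6011, 0.009, 0.2117]
tcp_rot: [-3.126, -0.315, -0.001]
ft_force: [0.1, -0.2, -0.4]
gripper_width: 0.0257
grip_force: 12.0
```

```bash
python3 - <<'E'
from h import *
S=bot.read_camera("scene")[230:320,280:400,::-1]; cv2.imwrite("pics/b.png",cv2.resize(S,(640,480),interpolation=cv2.INTER_CUBIC))
s=bot.state();print(s["ee_pos"],s["ft_force"],s["gripper_width"],proj("scene",[[.601,.009,.006]]))
E
```

```text
[0.60111606 0.0090689  0.21186572] [-0.25256714  1.09381574 -0.31792108] 0.025673552249243524 [[339.13293533 284.83463169]]
```

View pics/b.png

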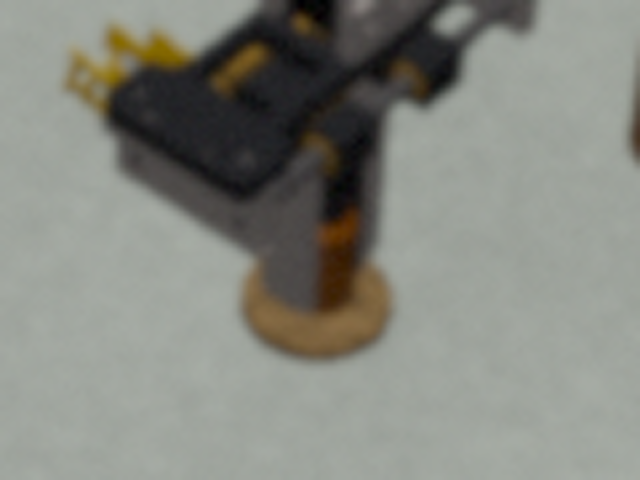

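The small bottle is on its coaster at about crop (322,295), close to the centre. Releasing and moving on to the medium bottle.

```bash
python3 -m pendant '[{"rot":[0,0,0],"offset":[0,0,-0.003],"claw":1},{"rot":[0,0,0],"offset":[0,0,-0.003],"claw":0},{"rot":[0,0,0],"offset":[0,0,-0.003],"claw":-0.5},{"rot":[0,0,0],"offset":[0,0,-0.003],"claw":-1},{"rot":[0,0,0],"offset":[0,0,-0.003],"claw":-1},{"rot":[0,0,0],"offset":[0,0,-0.003],"claw":-1},{"rot":[0,0,0],"offset":[0,0,0.1],"claw":-1},{"rot":[0,0,0],"offset":[0,0,0.24],"claw":-1}]'
python3 -m pendant '[{"rot":[0,0,0],"offset":[0,0,0.12],"claw":-1},{"rot":[0,0,0],"offset":[0.03,0.17,0.14],"claw":-1},{"rot":[0,0,0],"offset":[0.06,0.33,0.14],"claw":-1},{"rot":[0,0,0],"offset":[0.06,0.49,0.14],"claw":-1},{"rot":[0,0,0],"offset":[0.06,0.573,0.14],"claw":-1},{"rot":[0,0,0],"offset":[0.06,0.573,0.14],"claw":-1}]'
python3 - <<'E'
from fit import *
S=bot.read_camera("scene");im={"scene":S}
print(bot.state()["ee_pos"],bot.state()["gripper_width"])
for d in (bot.regions_of("small_bottle_mid","scene")[:1]+bot.regions_of("medium_bottle_mid","scene")[:1]): print(d["p"],d["extent"])
cv2.imwrite("pics/c.png",np.hstack([cv2.resize(S[230:320,280:400,::-1],(400,300)),cv2.resize(S[180:280,350:470,::-1],(360,300))]))
print(proj("scene",[[.619,.181,.12],[.619,.181,.09],[.619,.181,0]]))
E
```

```text
time: 6.95
ee_pos: [0.6002, 0.0091, 0.2825]
tcp_rot: [-3.125, -0.316, 0.006]
ft_force: [0.7, -0.8, 0.1]
gripper_width: 0.0779
grip_force: 0.0
time: 7.55
ee_pos: [0.6182, 0.1859, 0.3254]
tcp_rot: [-3.123, -0.324, 0.0]
ft_force: [0.0, 0.4, -0.3]
gripper_width: 0.0941
grip_force: 0.0
[0.61852578 0.18308194 0.32523079] 0.09359046667335771
0.67 [343.6, 273.6, 5.9, 26.3]
0.7 [408.5, 241.9, 18.3, 33.5]
[[412.20142843 215.57274555]
 [410.48611946 226.49549794]
 [405.63738015 257.27719365]]
```

View pics/c.png

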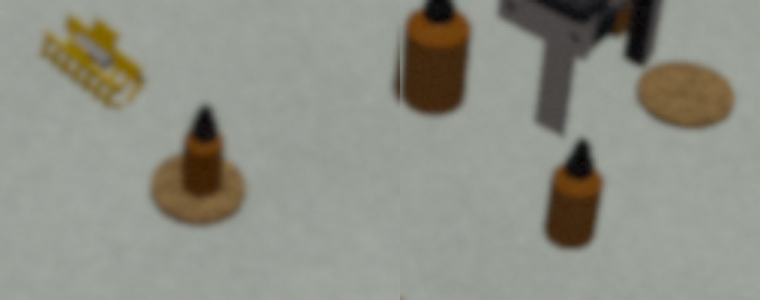

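Both check out: the small bottle stands about 4 mm from its coaster's centre, and the medium bottle's tip at (410.7,226.7) matches the prediction.

```bash
python3 -m pendant '[{"rot":[0,0,0],"offset":[0,0,-0.15],"claw":-1},{"rot":[0,0,0],"offset":[0,0,-0.28],"claw":-1},{"rot":[0,0,0],"offset":[0,0,-0.367],"claw":-1},{"rot":[0,0,0],"offset":[0,0,-0.367],"claw":-1},{"rot":[0,0,0],"offset":[0,0,-0.367],"claw":1},{"rot":[0,0,0],"offset":[0,0,-0.367],"claw":1},{"rot":[0,0,0],"offset":[0,0,-0.367],"claw":1},{"rot":[0,0,0],"offset":[0,0,-0.367],"claw":1}]' 15
python3 -m pendant '[{"rot":[0,0,0],"offset":[0,0,0],"claw":1},{"rot":[0,0,0],"offset":[0,0,0],"claw":1},{"rot":[0,0,0],"offset":[0,0,0],"claw":1},{"rot":[0,0,0],"offset":[0,0,0],"claw":1}]'
```

```text
time: 8.5
ee_pos: [0.6193, 0.181, 0.2167]
tcp_rot: [-3.125, -0.315, -0.003]
ft_force: [-0.2, -0.4, 0.4]
gripper_width: 0.0654
grip_force: 0.0
time: 8.9
ee_pos: [0.619, 0.181, 0.2154]
tcp_rot: [-3.126, -0.315, -0.0]
ft_force: [-1.6, -0.1, 0.4]
gripper_width: 0.038
grip_force: 15.0
```

```bash
python3 -m pendant '[{"rot":[0,0,0],"offset":[0,0,0.08],"claw":1},{"rot":[0,0,0],"offset":[0,0,0.2],"claw":1},{"rot":[0,0,0],"offset":[-0.04,0.12,0.2],"claw":1},{"rot":[0,0,0],"offset":[-0.08,0.26,0.2],"claw":1},{"rot":[0,0,0],"offset":[-0.13,0.4,0.2],"claw":1},{"rot":[0,0,0],"offset":[-0.17,0.53,0.2],"claw":1},{"rot":[0,0,0],"offset":[-0.19,0.597,0.2],"claw":1},{"rot":[0,0,0],"offset":[-0.19,0.597,0.2],"claw":1}]'
python3 -m pendant '[{"rot":[0,0,0],"offset":[0,0,0],"claw":1},{"rot":[0,0,0],"offset":[0,0,-0.07],"claw":1},{"rot":[0,0,0],"offset":[0,0,-0.12],"claw":1},{"rot":[0,0,0],"offset":[0,0,-0.15],"claw":1},{"rot":[0,0,0],"offset":[0,0,-0.165],"claw":1},{"rot":[0,0,0],"offset":[0,0,-0.172],"claw":1},{"rot":[0,0,0],"offset":[0,0,-0.179],"claw":1},{"rot":[0,0,0],"offset":[0,0,-0.179],"claw":1}]'
python3 - <<'E'
from h import *
S=bot.read_camera("scene")[170:260,390:510,::-1]; cv2.imwrite("pics/d.png",cv2.resize(S,(640,480),interpolation=cv2.INTER_CUBIC))
s=bot.state();print(s["ee_pos"],s["ft_force"],s["gripper_width"],proj("scene",[[.562,.36,.006]]))
E
```

```text
time: 9.7
ee_pos: [0.5599, 0.3641, 0.2752]
tcp_rot: [-3.123, -0.323, 0.001]
ft_force: [0.1, -0.2, -0.2]
gripper_width: 0.038
grip_force: 15.0
time: 10.5
ee_pos: [0.5621, 0.3601, 0.2219]
tcp_rot: [-3.125, -0.316, -0.001]
ft_force: [-0.3, 0.3, 0.2]
gripper_width: 0.0378
grip_force: 15.0
[0.56207119 0.36016798 0.22205403] [-0.24156582 -0.93028879 -1.19497605] 0.0378115907625125 [[444.77449628 210.34496531]]
```

View pics/d.png

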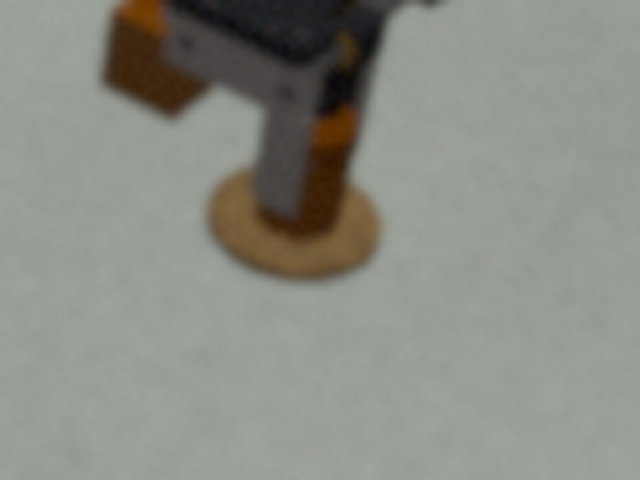

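The medium bottle's base sits at about crop (300,218) on the coaster, whose centre is near (295,225). Releasing and going to the square bottle.

```bash
python3 -m pendant '[{"rot":[0,0,0],"offset":[0,0,-0.002],"claw":1},{"rot":[0,0,0],"offset":[0,0,-0.002],"claw":0},{"rot":[0,0,0],"offset":[0,0,-0.002],"claw":-0.5},{"rot":[0,0,0],"offset":[0,0,-0.002],"claw":-1},{"rot":[0,0,0],"offset":[0,0,-0.002],"claw":-1},{"rot":[0,0,0],"offset":[0,0,-0.002],"claw":-1},{"rot":[0,0,0],"offset":[0,0,0.1],"claw":-1},{"rot":[0,0,0],"offset":[0,0,0.24],"claw":-1}]'
python3 -m pendant '[{"rot":[0,0,0],"offset":[0,0,0.12],"claw":-1},{"rot":[0,0,0],"offset":[-0.13,0.04,0.12],"claw":-1},{"rot":[0,0,0],"offset":[-0.26,0.08,0.12],"claw":-1},{"rot":[0,0,0],"offset":[-0.363,0.08,0.12],"claw":-1},{"rot":[0,0,0],"offset":[-0.363,0.08,0.12],"claw":-1},{"rot":[0,0,0],"offset":[-0.363,0.08,0.12],"claw":-1}]'
python3 - <<'E'
from h import *
S=bot.read_camera("scene")[130:230,380:500,::-1]; cv2.imwrite("pics/e.png",cv2.resize(S,(600,500),interpolation=cv2.INTER_CUBIC))
s=bot.state();p=s["ee_pos"];print(p,s["gripper_width"],(proj("scene",[[p[0],p[1],p[2]-.199],[.453,.384,.08],[.453,.384,0]])-[380,130])*5)
E
```

```text
time: 11.35
ee_pos: [0.5614, 0.3597, 0.2924]
tcp_rot: [3.124, 0.316, -0.006]
ft_force: [0.9, -0.2, 0.2]
gripper_width: 0.0907
grip_force: 0.0
time: 11.95
ee_pos: [0.4528, 0.3842, 0.3301]
tcp_rot: [-3.125, -0.317, -0.001]
ft_force: [-0.2, 0.4, -0.8]
gripper_width: 0.094
grip_force: 0.0
[0.45359339 0.3839954  0.32995012] 0.0941557229220912 [[233.82677183  57.89796385]
 [218.77161506 146.40061786]
 [197.72244512 278.30554145]]
```

View pics/e.png

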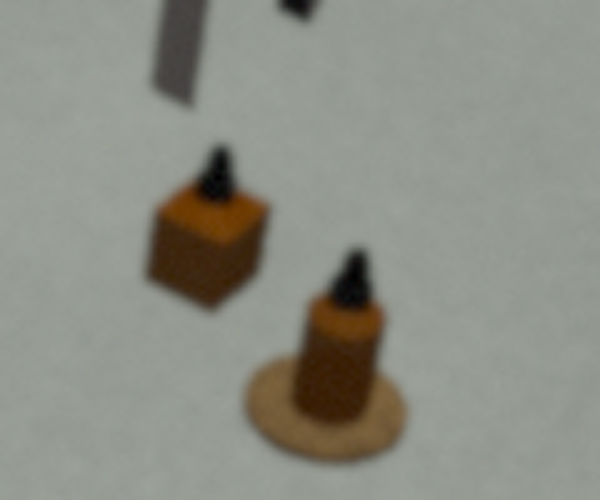

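Square tip seen at (220,147), predicted (219,146). The medium bottle is well on its coaster. Gripping the square bottle.

```bash
python3 -m pendant '[{"rot":[0,0,0],"offset":[0,0,-0.15],"claw":-1},{"rot":[0,0,0],"offset":[0,0,-0.29],"claw":-1},{"rot":[0,0,0],"offset":[0,0,-0.4],"claw":-1},{"rot":[0,0,0],"offset":[0,0,-0.4],"claw":-1},{"rot":[0,0,0],"offset":[0,0,-0.4],"claw":1},{"rot":[0,0,0],"offset":[0,0,-0.4],"claw":1},{"rot":[0,0,0],"offset":[0,0,-0.4],"claw":1},{"rot":[0,0,0],"offset":[0,0,-0.4],"claw":1}]' 15
python3 -m pendant '[{"rot":[0,0,0],"offset":[0,0,0],"claw":1},{"rot":[0,0,0],"offset":[0,0,0],"claw":1},{"rot":[0,0,0],"offset":[0,0,0],"claw":1},{"rot":[0,0,0],"offset":[0,0,0],"claw":1}]'
```

```text
time: 12.8
ee_pos: [0.4535, 0.3843, 0.2111]
tcp_rot: [-3.125, -0.315, -0.003]
ft_force: [0.5, 0.2, 0.6]
gripper_width: 0.0654
grip_force: 0.0
time: 13.2
ee_pos: [0.4531, 0.3841, 0.2099]
tcp_rot: [-3.126, -0.315, -0.0]
ft_force: [-1.2, 0.4, 4.6]
gripper_width: 0.0436
grip_force: 15.0
```

```bash
python3 -m pendant '[{"rot":[0,0,0],"offset":[0,0,0.08],"claw":1},{"rot":[0,0,0],"offset":[0,0,0.22],"claw":1},{"rot":[0,0,0],"offset":[0,0,0.36],"claw":1},{"rot":[0,0,0],"offset":[0.05,-0.06,0.48],"claw":1},{"rot":[0,0,0],"offset":[0.1,-0.16,0.5],"claw":1},{"rot":[0,0,0],"offset":[0.15,-0.29,0.5],"claw":1},{"rot":[0,0,0],"offset":[0.2,-0.42,0.5],"claw":1},{"rot":[0,0,0],"offset":[0.2,-0.55,0.5],"claw":1}]'
python3 -m pendant '[{"rot":[0,0,0],"offset":[0,-0.13,0],"claw":1},{"rot":[0,0,0],"offset":[0,-0.27,0],"claw":1},{"rot":[0,0,0],"offset":[0,-0.41,0],"claw":1},{"rot":[0,0,0],"offset":[-0.05,-0.55,0],"claw":1},{"rot":[0,0,0],"offset":[-0.1,-0.69,0],"claw":1},{"rot":[0,0,0],"offset":[-0.15,-0.83,0],"claw":1},{"rot":[0,0,0],"offset":[-0.18,-0.95,0],"claw":1},{"rot":[0,0,0],"offset":[-0.18,-1,0],"claw":1}]'
python3 -m pendant '[{"rot":[0,0,0],"offset":[0,0,0],"claw":1},{"rot":[0,0,0],"offset":[0,0,0],"claw":1}]'
```

```text
time: 14.0
ee_pos: [0.5142, 0.2171, 0.3596]
tcp_rot: [-3.126, -0.314, -0.001]
ft_force: [0.4, -1.4, -0.9]
gripper_width: 0.0435
grip_force: 15.0
time: 14.8
ee_pos: [0.4575, -0.0841, 0.3597]
tcp_rot: [3.126, 0.31, -0.001]
ft_force: [0.2, 1.4, -0.3]
gripper_width: 0.0443
grip_force: 15.0
time: 15.0
ee_pos: [0.4591, -0.0805, 0.3596]
tcp_rot: [-3.125, -0.315, -0.0]
ft_force: [-1.0, 1.1, -2.0]
gripper_width: 0.0438
grip_force: 15.0
```

```bash
python3 -m pendant '[{"rot":[0,0,0],"offset":[-0.003,-0.12,0],"claw":1},{"rot":[0,0,0],"offset":[-0.003,-0.26,0],"claw":1},{"rot":[0,0,0],"offset":[-0.003,-0.36,0],"claw":1},{"rot":[0,0,0],"offset":[-0.003,-0.389,0],"claw":1},{"rot":[0,0,0],"offset":[-0.003,-0.389,-0.1],"claw":1},{"rot":[0,0,0],"offset":[-0.003,-0.389,-0.22],"claw":1},{"rot":[0,0,0],"offset":[-0.003,-0.389,-0.33],"claw":1},{"rot":[0,0,0],"offset":[-0.003,-0.389,-0.4],"claw":1}]'
python3 -m pendant '[{"rot":[0,0,0],"offset":[0,0,-0.03],"claw":1},{"rot":[0,0,0],"offset":[0,0,-0.05],"claw":1},{"rot":[0,0,0],"offset":[0,0,-0.065],"claw":1},{"rot":[0,0,0],"offset":[0,0,-0.075],"claw":1},{"rot":[0,0,0],"offset":[0,0,-0.075],"claw":1}]'
python3 - <<'E'
from h import *
S=bot.read_camera("scene")[240:340,160:280,::-1]; cv2.imwrite("pics/f.png",cv2.resize(S,(600,500),interpolation=cv2.INTER_CUBIC))
s=bot.state();p=s["ee_pos"];print(p,s["ft_force"],s["gripper_width"],(proj("scene",[[.458,-.197,.006]])-[160,240])*5)
E
```

```text
time: 15.8
ee_pos: [0.4582, -0.1956, 0.2374]
tcp_rot: [-3.124, -0.319, 0.003]
ft_force: [-0.0, -0.2, -0.2]
gripper_width: 0.044
grip_force: 15.0
time: 16.3
ee_pos: [0.4583, -0.1976, 0.2175]
tcp_rot: [3.126, 0.315, 0.001]
ft_force: [0.0, -0.5, -0.6]
gripper_width: 0.0435
grip_force: 15.0
[ 0.45835512 -0.19764308  0.21764986] [-0.74359295  0.01075765 -1.15112377] 0.04404475056060199 [[287.43609259 236.50495322]]
```

View pics/f.png

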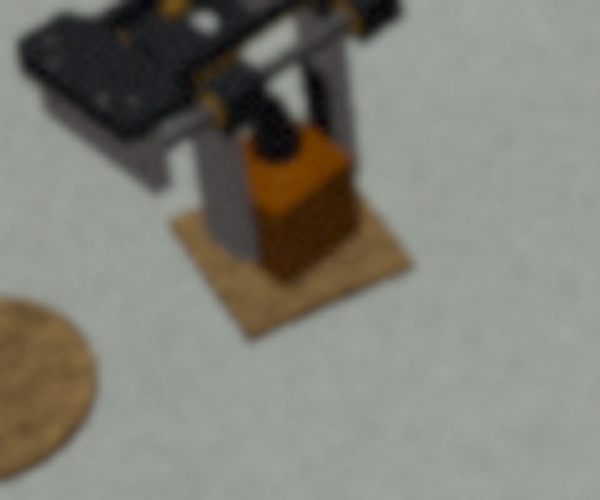

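The square bottle sits on the square coaster, with its base centre near the predicted (287,236). Releasing and heading for the large one.

```bash
python3 -m pendant '[{"rot":[0,0,0],"offset":[0,0,-0.004],"claw":1},{"rot":[0,0,0],"offset":[0,0,-0.004],"claw":0},{"rot":[0,0,0],"offset":[0,0,-0.004],"claw":-0.5},{"rot":[0,0,0],"offset":[0,0,-0.004],"claw":-1},{"rot":[0,0,0],"offset":[0,0,-0.004],"claw":-1},{"rot":[0,0,0],"offset":[0,0,-0.004],"claw":-1},{"rot":[0,0,0],"offset":[0,0,0.1],"claw":-1},{"rot":[0,0,0],"offset":[0,0,0.24],"claw":-1}]'
python3 -m pendant '[{"rot":[0,0,0],"offset":[0,0,0.14],"claw":-1},{"rot":[0,0,0],"offset":[0.05,0.12,0.24],"claw":-1},{"rot":[0,0,0],"offset":[0.05,0.28,0.24],"claw":-1},{"rot":[0,0,0],"offset":[0.05,0.44,0.24],"claw":-1},{"rot":[0,0,0],"offset":[0.05,0.6,0.24],"claw":-1},{"rot":[0,0,0],"offset":[0.05,0.76,0.24],"claw":-1},{"rot":[0,0,0],"offset":[0,0.92,0.24],"claw":-1},{"rot":[0,0,0],"offset":[0,1,0.24],"claw":-1}]'
python3 -m pendant '[{"rot":[0,0,0],"offset":[0,0,0],"claw":-1},{"rot":[0,0,0],"offset":[0,0,0],"claw":-1}]'
```

```text
time: 17.15
ee_pos: [0.4575, -0.1974, 0.2885]
tcp_rot: [-3.124, -0.315, 0.006]
ft_force: [-0.2, -0.1, 0.6]
gripper_width: 0.0912
grip_force: 0.0
time: 17.95
ee_pos: [0.4565, 0.106, 0.3613]
tcp_rot: [-3.125, -0.321, 0.0]
ft_force: [0.3, -0.4, -0.4]
gripper_width: 0.094
grip_force: 0.0
time: 18.15
ee_pos: [0.4581, 0.1024, 0.3611]
tcp_rot: [3.125, 0.317, -0.0]
ft_force: [0.5, -0.3, 0.1]
gripper_width: 0.0941
grip_force: 0.0
```

```bash
python3 -m pendant '[{"rot":[0,0,0],"offset":[-0.03,0.16,0],"claw":-1},{"rot":[0,0,0],"offset":[-0.053,0.32,0],"claw":-1},{"rot":[0,0,0],"offset":[-0.053,0.33,0],"claw":-1},{"rot":[0,0,0],"offset":[-0.053,0.33,0],"claw":-1}]'
python3 - <<'E'
from h import *
S=bot.read_camera("scene")[140:240,300:420,::-1]; cv2.imwrite("pics/g.png",cv2.resize(S,(600,500),interpolation=cv2.INTER_CUBIC))
s=bot.state();p=s["ee_pos"];print(p,s["gripper_width"],(proj("scene",[[p[0],p[1],p[2]-.199],[.442,.201,.112],[.442,.201,0]])-[300,140])*5)
E
```

```text
time: 18.55
ee_pos: [0.4425, 0.2012, 0.361]
tcp_rot: [3.125, 0.316, -0.0]
ft_force: [0.7, -1.3, -0.4]
gripper_width: 0.0938
grip_force: 0.0
[0.4426347  0.20016114 0.36093996] 0.09386688768880273 [[324.63594811  75.68968421]
 [317.71670061 166.33589143]
 [302.22386295 357.21314819]]
```

View pics/g.png

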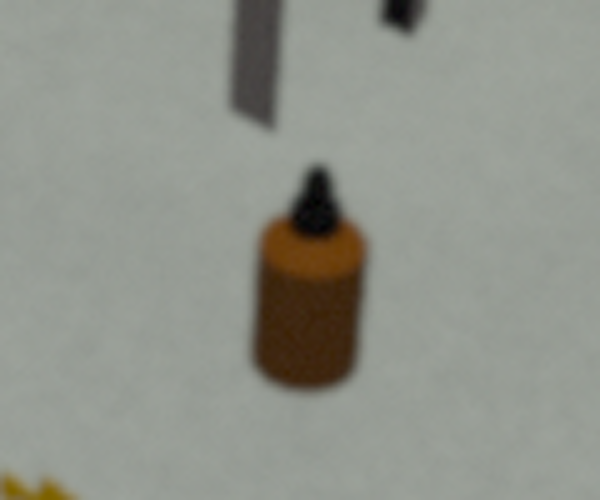

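Large bottle tip seen at (318,166), matching the prediction. Gripping.

```bash
python3 -m pendant '[{"rot":[0,0,0],"offset":[0,0,-0.15],"claw":-1},{"rot":[0,0,0],"offset":[0,0,-0.29],"claw":-1},{"rot":[0,0,0],"offset":[0,0,-0.42],"claw":-1},{"rot":[0,0,0],"offset":[0,0,-0.453],"claw":-1},{"rot":[0,0,0],"offset":[0,0,-0.453],"claw":1},{"rot":[0,0,0],"offset":[0,0,-0.453],"claw":1},{"rot":[0,0,0],"offset":[0,0,-0.453],"claw":1},{"rot":[0,0,0],"offset":[0,0,-0.453],"claw":1}]' 18
python3 -m pendant '[{"rot":[0,0,0],"offset":[0,0,0],"claw":1},{"rot":[0,0,0],"offset":[0,0,0],"claw":1},{"rot":[0,0,0],"offset":[0,0,0],"claw":1},{"rot":[0,0,0],"offset":[0,0,0],"claw":1}]'
```

```text
time: 19.4
ee_pos: [0.4428, 0.2015, 0.2267]
tcp_rot: [-3.125, -0.315, -0.004]
ft_force: [-0.9, 0.0, -0.0]
gripper_width: 0.0654
grip_force: 0.0
time: 19.8
ee_pos: [0.4425, 0.2014, 0.2259]
tcp_rot: [-3.126, -0.315, -0.001]
ft_force: [-1.2, -1.6, 10.6]
gripper_width: 0.0516
grip_force: 18.0
```

```bash
python3 -m pendant '[{"rot":[0,0,0],"offset":[0,0,0.06],"claw":1},{"rot":[0,0,0],"offset":[0,0,0.18],"claw":1},{"rot":[0,0,0],"offset":[0,0,0.31],"claw":1},{"rot":[0,0,0],"offset":[0,0,0.42],"claw":1},{"rot":[0,0,0],"offset":[0.04,-0.07,0.48],"claw":1},{"rot":[0,0,0],"offset":[0.08,-0.18,0.5],"claw":1},{"rot":[0,0,0],"offset":[0.12,-0.31,0.5],"claw":1},{"rot":[0,0,0],"offset":[0.15,-0.44,0.5],"claw":1}]'
python3 -m pendant '[{"rot":[0,0,0],"offset":[0,-0.13,0],"claw":1},{"rot":[0,0,0],"offset":[0,-0.26,0],"claw":1},{"rot":[0,0,0],"offset":[0,-0.39,0],"claw":1},{"rot":[0,0,0],"offset":[-0.02,-0.52,0],"claw":1},{"rot":[0,0,0],"offset":[-0.04,-0.65,0],"claw":1},{"rot":[0,0,0],"offset":[-0.06,-0.77,0],"claw":1},{"rot":[0,0,0],"offset":[-0.08,-0.88,0],"claw":1},{"rot":[0,0,0],"offset":[-0.1,-0.96,0],"claw":1}]'
python3 -m pendant '[{"rot":[0,0,0],"offset":[0,0,0],"claw":1},{"rot":[0,0,0],"offset":[0,0,0],"claw":1}]'
```

```text
time: 20.6
ee_pos: [0.4875, 0.0681, 0.3757]
tcp_rot: [-3.125, -0.317, -0.001]
ft_force: [1.4, -0.2, -0.7]
gripper_width: 0.0513
grip_force: 18.0
time: 21.4
ee_pos: [0.4565, -0.2206, 0.3753]
tcp_rot: [3.126, 0.313, -0.0]
ft_force: [0.7, 0.5, -2.1]
gripper_width: 0.0513
grip_force: 18.0
time: 21.6
ee_pos: [0.4571, -0.2186, 0.3752]
tcp_rot: [-3.126, -0.314, 0.0]
ft_force: [0.7, 1.0, -1.6]
gripper_width: 0.0512
grip_force: 18.0
```

```bash
python3 -m pendant '[{"rot":[0,0,0],"offset":[-0.005,-0.12,0],"claw":1},{"rot":[0,0,0],"offset":[-0.01,-0.25,0],"claw":1},{"rot":[0,0,0],"offset":[-0.017,-0.36,0],"claw":1},{"rot":[0,0,0],"offset":[-0.017,-0.395,0],"claw":1},{"rot":[0,0,0],"offset":[-0.017,-0.395,-0.08],"claw":1},{"rot":[0,0,0],"offset":[-0.017,-0.395,-0.2],"claw":1},{"rot":[0,0,0],"offset":[-0.017,-0.395,-0.32],"claw":1},{"rot":[0,0,0],"offset":[-0.017,-0.395,-0.4],"claw":1}]'
python3 -m pendant '[{"rot":[0,0,0],"offset":[0,0,-0.03],"claw":1},{"rot":[0,0,0],"offset":[0,0,-0.05],"claw":1},{"rot":[0,0,0],"offset":[0,0,-0.065],"claw":1},{"rot":[0,0,0],"offset":[0,0,-0.074],"claw":1},{"rot":[0,0,0],"offset":[0,0,-0.074],"claw":1}]'
python3 - <<'E'
from h import *
S=bot.read_camera("scene")[240:360,100:260,::-1]; cv2.imwrite("pics/i.png",cv2.resize(S,(640,480),interpolation=cv2.INTER_CUBIC))
s=bot.state();p=s["ee_pos"];print(p,s["ft_force"],s["gripper_width"],(proj("scene",[[.452,-.337,.006]])-[100,240])*4)
E
```

```text
time: 22.4
ee_pos: [0.4525, -0.3351, 0.2531]
tcp_rot: [-3.124, -0.318, 0.002]
ft_force: [0.4, 0.4, -2.0]
gripper_width: 0.0509
grip_force: 18.0
time: 22.9
ee_pos: [0.4524, -0.3371, 0.2336]
tcp_rot: [3.125, 0.316, 0.001]
ft_force: [-0.1, 0.0, -1.2]
gripper_width: 0.0516
grip_force: 18.0
[ 0.45235321 -0.33717552  0.23369169] [-0.29121111 -0.39304698 -1.61693717] 0.05110968696110811 [[217.33968887 305.99732654]]
```

View pics/i.png

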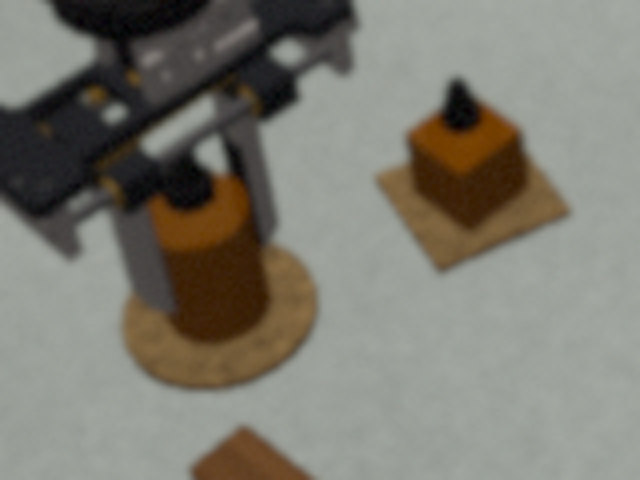

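The large bottle is centred on its coaster: base near (215,303), coaster centre near (218,310). The square bottle also looks well placed. Releasing and retreating upward.

```bash
python3 -m pendant '[{"rot":[0,0,0],"offset":[0,0,-0.004],"claw":1},{"rot":[0,0,0],"offset":[0,0,-0.004],"claw":0},{"rot":[0,0,0],"offset":[0,0,-0.004],"claw":-0.5},{"rot":[0,0,0],"offset":[0,0,-0.004],"claw":-1},{"rot":[0,0,0],"offset":[0,0,-0.004],"claw":-1},{"rot":[0,0,0],"offset":[0,0,-0.004],"claw":-1},{"rot":[0,0,0],"offset":[0,0,0.1],"claw":-1},{"rot":[0,0,0],"offset":[0,0,0.24],"claw":-1}]'
python3 -m pendant '[{"rot":[0,0,0],"offset":[0,0,0.15],"claw":-1},{"rot":[0,0,0],"offset":[0,0,0.3],"claw":-1},{"rot":[0,0,0],"offset":[0,-0.15,0.35],"claw":-1},{"rot":[0,0,0],"offset":[0,-0.3,0.35],"claw":-1},{"rot":[0,0,0],"offset":[0,-0.45,0.35],"claw":-1},{"rot":[0,0,0],"offset":[0,-0.6,0.35],"claw":-1},{"rot":[0,0,0],"offset":[0,-0.75,0.35],"claw":-1},{"rot":[0,0,0],"offset":[0,-0.75,0.35],"claw":-1}]'
python3 - <<'E'
from fit import *
im={c:bot.read_camera(c) for c in("scene","top")}
cv2.imwrite("pics/j.png",np.hstack([cv2.resize(im["scene"][150:390,120:480,::-1],(480,320)),cv2.resize(im["top"][180:310,140:500,::-1],(320,116)).repeat(1,0) if 0 else cv2.resize(im["top"][180:310,140:500,::-1],(320,320))]))
E
```

```text
time: 23.75
ee_pos: [0.4516, -0.3367, 0.3043]
tcp_rot: [-3.124, -0.315, 0.005]
ft_force: [0.5, 0.0, 0.2]
gripper_width: 0.0928
grip_force: 0.0
time: 24.55
ee_pos: [0.4499, -0.5672, 0.409]
tcp_rot: [3.125, 0.307, -0.004]
ft_force: [-0.8, 0.9, -1.7]
gripper_width: 0.0938
grip_force: 0.0
```

View pics/j.png

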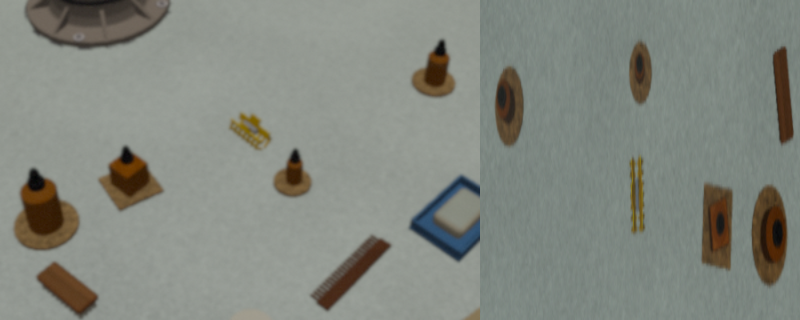

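All four bottles stand upright on their coasters, and the brush and clip haven't moved. Handing in.

```bash
python3 -m pendant '[{"rot":[0,0,0],"offset":[0,0,0],"claw":-1},{"rot":[0,0,0],"offset":[0,0,0],"claw":-1},{"rot":[0,0,0],"offset":[0,0,0],"claw":-1}]'; python3 -c "
from cell import bot
print(bot.hand_in())"
```

```text
time: 24.95
ee_pos: [0.4526, -0.5612, 0.4105]
tcp_rot: [3.125, 0.317, 0.001]
ft_force: [0.3, -0.1, -1.1]
gripper_width: 0.0941
grip_force: 0.0
the job is handed in; nothing more can be done
None
```

I handed the job in at about 25 s with all four bottles upright on their matching coasters, by eye within about 5 mm of centre, and the nail brush and hair clip left where they were; the hand-in returned no verdict.

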